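Tip the fitting tray to gather a set of violin pegs in its pouring corner

ROBOT

A 6-joint arm with a two-finger parallel gripper is mounted at the origin on the work surface. World frame = base frame: x ahead of the robot, y to its left, z up, the work surface at z = 0. Lengths are in m, angles in rad, forces in N, time in s.
With the tool pointing down it reaches from about 0.425 to 0.95 m from the base axis. Payload 3.5 kg.
Tool frame: the origin (TCP) lies at the very end of the fingers, on their centre line; the grasp point (between the pads) lies 19 mm behind it; z points along the fingers, y is the direction in which the jaws open and shut (so a half turn about z gives the same grasp; the last joint's range is limited). The gripper opens to 85 mm and grips with 20 to 120 N. Pads are 22 mm wide; open, the fingers measure 114 mm over their backs; the gripper's body (76 mm by 85 mm) begins 54 mm behind the grasp point. The pads swing forward as they close: fully open they stand 13 mm farther back than shut.
Start: joints at [-1.397, 0.286, 1.577, -0, 1.279, -0.15], TCP at [0.215, -0.64, 0.231] pointing down, gripper open.
Joint ranges: [-2.77, 2.77], [-0.9, 2.22], [0.21, 2.48], [-1.53, 4.67], [0.24, 2.81], [-2.84, 2.84]. Speed limits (rad/s): [2.79, 2.79, 3.14, 3.14, 3.14, 3.14].

INTERFACE

Orientations are given as a unit quaternion [x, y, z, w].
In Python, from plant import ctrl, eyes, ticket gives the robot as it stands.
- The arm moves only by the tool send_rows, never from a script. Its arguments are lists of equal length, an entry for each row: "translation": the shift along the tool's x, y, z in units of 30 mm (1.0 is 30 mm), a list of three; "rotation": the turn, a rotation vector about the tool's x, y, z in units of 5 degrees (1.0 is 5 degrees), a list of three; "grip": the finger opening in mm, from 0 to 85.4. A call has 1 to 5 rows; each row shifts and turns the commanded pose from where the row before left it, along the tool's axes as they then stand; what a row does not reach is not made up. A row lasts 1/8 s, in which the tool goes at most 62.5 mm and 10.7 degrees, less where a joint would pass 70% of its speed; a pose out of reach is approached as far as the arm can. A call is refused whole if a number of a shift passes 1 or a number of a turn 1, either way. A call with a gripper value outside its range is refused whole. The fingers move at their own pace and stop on an object; "squeeze" is the grip in N (left out, the last holds). Time passes only in rows, so rows that do not move let the fingers close. It gives the time, the measured TCP pose, the force and the opening at its end, in the units of the state.
- ctrl.get_state(): the state, without advancing time (a new reading comes with each control period).
- eyes.read_camera(name): name is "scene" or "side" or "wrist"; returns a dict with "image" (420x560x3 uint8, blue, green, red), "mtx" (3x3 intrinsics, pixels), "xyz" and "orientation" of the camera in the world; the wrist camera has in their place "hand_eye" (4x4, takes a point from camera to tool coordinates, whose origin is the TCP and whose axes are the flange's). Camera axes: x right, y down, z forward; pixel columns grow to the right and rows downward; lengths in m; the calibration is good to about 2 mm. A picture is of the moment at which its call begins: read the wrist's pose just before it. There is no depth.
- ticket.sign_off(): hands the job in, once; it reports no verdict.
The state is a dict: "time": time; "qpos": joint angles; "dq": joint speeds; "joint_efforts": joint torques, N m; "eef_pos": TCP position; "tcp_rot": TCP orientation; "contact_force": force on the tool from outside, world axes, zero at the start; "wrist_torque": the same for the moment, N m; "opening": opening from 0.0 (shut) to 1.0 (fully open).
Only numpy, scipy, OpenCV 4.12 (cv2) and the standard library are available. Lean on these libraries where they do the work, as an engineer would, in place of code of your own. Each camera call takes 0.05 s, during which the arm holds its last target. There are 200 camera calls.

TASK

The four loose tuning pegs in the wooden fitting tray are to be poured off: first pull the reamer up out of the tube in the tray and stand it in the open steel tin on the bench, so that it is out of the way. Then take the tray by its raised end lug and tip it, pouring corner lowest, until all four pegs have slid into that corner; do not push the pegs with the fingers, spill none, and knock nothing else about. Finish holding the tray still like that, clearly tilted and gripped, with the pegs gathered (the low corner may rest on the bench); do not set it down or let go.

Things in the scene. Friction and masses are not known exactly. Their poses are not given: they have to be found in the camera images.
- tray: light wooden fitting tray, open, 260 mm long (its x) by 180 mm wide (its y), walls 50 mm high and 9 mm thick, floor 6 mm, about 0.45 kg (up to a quarter more or less). Origin: centre of its underside, z up. The +x end wall rises to a hand lug. The corner at -x, +y is the pouring corner: cut off at 45 degrees (40 mm off each side), closed by a wall only 28 mm high
- tray_tube (a point): centre of the rim of an upright metal tube fixed in the tray's +x, -y corner, in which the reamer starts: 25 mm outside, 19 mm inside, open at the top, its rim 86 mm above the tray's underside, its bottom the tray's floor; axes as the tray's
- tray_lug (a point): grip point of the hand lug on the tray's +x end wall: lug 80 mm wide along the tray's y, 10 mm thick along x, top edge 92 mm and this point 75 mm above the tray's underside, at x = +125, y = 0 mm in the tray's frame; axes as the tray's. The wall beside the lug is 50 mm high; the floor inside is 69 mm below this point
- tray_mouth (a point): the pouring corner: middle of the foot of the low slanting wall, inside, on the tray's floor (x = -103.6, y = +63.6, z = +6 mm in the tray's frame); axes as the tray's
- reamer_handle (a point): peg-hole reamer, centre of its handle: boxwood handle 85 mm long, about 22 mm thick; below it a tapering steel blade 75 mm long, at most 10 mm thick; 60 g. Starts upright, blade in the tray's tube, handle resting on the tube's rim. z runs from tip to handle; the tip is 117.5 mm below this point, the handle's top 42.5 mm above
- reamer_tip (a point): the tip of the reamer's blade; axes as the reamer's
- tin_in (a point): the empty open steel tin, upright and loose on the bench, about 0.25 kg: 60 mm outside, 54 mm inside, 95 mm high. This point is the centre of its inner floor, 4 mm above the bench; z up. It stands to the left or right of the tray (the glue bottle on the other side)
- peg0_center (a point): black ebony violin peg 1 of 4 (all alike), centre: 62 mm long along its x, flat thumb head 18 mm wide and 12 mm thick at -x, collar 12 mm, shaft 8 to 9 mm, 11 g; lies loose on the tray's floor, its flat head down. Polished: on the waxed tray floor (and along its walls) it starts to slide at a slope of about 10 to 15 degrees
- peg1_center (a point): black ebony violin peg 2 of 4 (all alike), centre: 62 mm long along its x, flat thumb head 18 mm wide and 12 mm thick at -x, collar 12 mm, shaft 8 to 9 mm, 11 g; lies loose on the tray's floor, its flat head down. Polished: on the waxed tray floor (and along its walls) it starts to slide at a slope of about 10 to 15 degrees
- peg2_center (a point): black ebony violin peg 3 of 4 (all alike), centre: 62 mm long along its x, flat thumb head 18 mm wide and 12 mm thick at -x, collar 12 mm, shaft 8 to 9 mm, 11 g; lies loose on the tray's floor, its flat head down. Polished: on the waxed tray floor (and along its walls) it starts to slide at a slope of about 10 to 15 degrees
- peg3_center (a point): black ebony violin peg 4 of 4 (all alike), centre: 62 mm long along its x, flat thumb head 18 mm wide and 12 mm thick at -x, collar 12 mm, shaft 8 to 9 mm, 11 g; lies loose on the tray's floor, its flat head down. Polished: on the waxed tray floor (and along its walls) it starts to slide at a slope of about 10 to 15 degrees
- glue: bystander: white glue bottle, 58 mm across, 150 mm high; origin under its centre
- varnish: bystander: amber glass jar with a dark lid, 60 mm across, 75 mm high; origin under its centre
- spool_clamp: bystander: standing spool clamp, two wooden spools 34 mm across on a bolt with a brass wing nut, 120 mm high; origin under its centre
- finger_plane: bystander: small brass finger plane, 55 x 30 x 30 mm; origin under its centre
- sanding_block: bystander: cork sanding block 92 x 52 x 33 mm; origin under its centre
- peg_shaper: bystander: wooden peg shaper with a steel blade on top, 75 x 34 x 27 mm; origin under its centre

How it is judged:
By the outcome, as a careful person would: the job done as asked, in the order asked, and still so for the second after the job is handed in, while the arm keeps its last pose, push and grip.
It also fails if it takes over 58 s, if anything falls off the work surface, if the arm or the gripper's body presses on something with over 40 N, if the wrist force passes 120 N, or if a joint passes its speed limit or range.

## Working session

There is one attempt and no reset: what is moved stays moved. The work goes in short steps, Python scripts to look and compute and a tool call to move; the robot and the scene stay as the last step left them, time stands still between calls to the robot, and variables do not carry over. Pictures are saved under pics/ and viewed, about 8 in all and at most 12, crops included, and the job is handed in when it is done.

Besides the shell and the picture viewer there is one more tool, called after "Request:" by a JSON object that holds its "op" and its "data", one argument or row to a line. send_rows: Moves the arm, as the interface text tells. Its arguments: {"type":"object","properties":{"translation":{"type":"array"},"rotation":{"type":"array"},"grip":{"type":"array"},"squeeze":{"type":"number"}},"required":["translation","rotation","grip"]}

```bash
ls; mkdir -p pics
python3 - <<'E'
from plant import ctrl, eyes
import cv2,numpy as np,pickle
s=ctrl.get_state();print(s)
d={}
for n in("scene","side"):
    r=eyes.read_camera(n);d[n]=r;cv2.imwrite(f"pics/{n}0.png",r["image"]);print(n,r["mtx"],r["xyz"],r["orientation"])
r=eyes.read_camera("wrist");print(r["hand_eye"])
pickle.dump(d,open("cam0.pkl","wb"))
E
```

```text
pics
{'time': 0.0, 'qpos': array([-1.39698473e+00,  2.87210746e-01,  1.57819913e+00, -4.18737332e-06,
        1.27860244e+00, -1.49982340e-01]), 'dq': array([-0.00115385, -0.00032325, -0.0003022 ,  0.00090151, -0.0007049 ,
       -0.00027641]), 'joint_efforts': array([-1.17774894e-04, -4.05980587e+01, -2.92624193e+01, -1.65056822e-04,
        5.67416995e-03,  5.24473638e-07]), 'eef_pos': array([ 0.21468342, -0.63924577,  0.22990515]), 'tcp_rot': array([ 9.86922466e-01,  1.61191136e-01, -1.64183999e-05, -1.20972003e-03]), 'contact_force': array([-0.28897282,  0.2399692 , -0.4369626 ]), 'wrist_torque': array([-0.00650051,  0.01718601,  0.00653511]), 'opening': 1.0035487154014178}
scene [[490.42329601   0.         280.10278705]
 [  0.         490.42329601 205.9898899 ]
 [  0.           0.           1.        ]] [1.44762272 0.51122659 0.97454751] [ 0.44815871  0.78233246 -0.37723724 -0.21166427]
side [[457.13019029   0.         280.46908136]
 [  0.         457.13019029 207.67508144]
 [  0.           0.           1.        ]] [0.36914291 0.67355572 0.7825664 ] [-0.08830894  0.91280299 -0.3969183   0.03805396]
[[-1.26859082e-04 -9.44933902e-01 -3.27261217e-01  8.51742602e-02]
 [ 9.99999991e-01 -1.03535321e-04 -8.86907601e-05  6.29158615e-04]
 [ 4.99238111e-05 -3.27261225e-01  9.44933907e-01 -1.42328721e-01]
 [ 0.00000000e+00  0.00000000e+00  0.00000000e+00  1.00000000e+00]]
```

View pics/scene0.png

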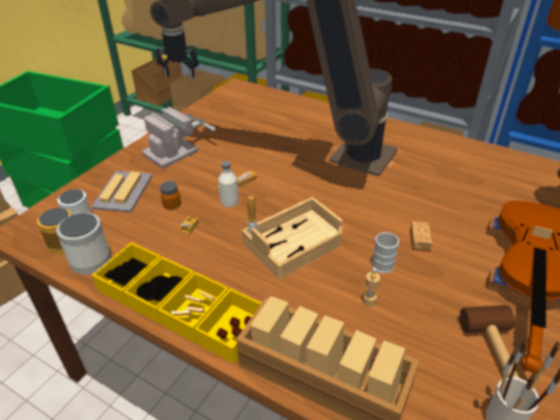

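View pics/side0.png

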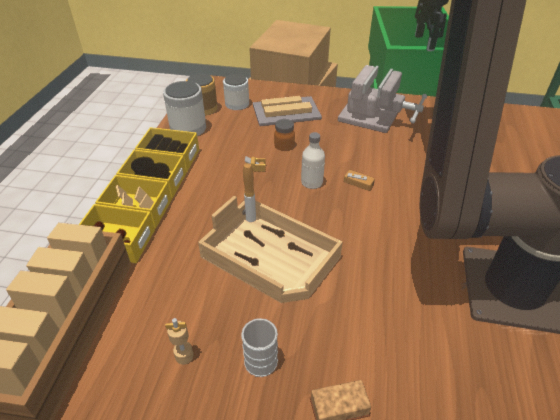

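Scene: reamer at (251,210), tray around (293,237), tin (385,252), glue (228,186). Side: reamer (249,180), tray around (270,248), tin rim (260,333), pouring corner near (292,290). I'll zoom in for precise corners.

Run:
```python
import cv2,numpy as np
def crop(n,x,y,w,h,k):
    c=cv2.resize(cv2.imread(f"pics/{n}0.png")[y:y+h,x:x+w],None,fx=k,fy=k,interpolation=cv2.INTER_CUBIC)
    for i in range(0,w,20):
        cv2.putText(c,str(x+i),(i*k,10),0,.35,(0,255,255),1); cv2.line(c,(i*k,12),(i*k,18),(0,255,255),1)
    for i in range(0,h,20):
        cv2.putText(c,str(y+i),(0,i*k+4),0,.35,(0,255,255),1)
    return c
cv2.imwrite("pics/a.png",crop("side",190,145,160,155,4)[:600])
cv2.imwrite("pics/b.png",crop("scene",230,185,190,110,4))
```

```text
(no output)
```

View pics/a.png

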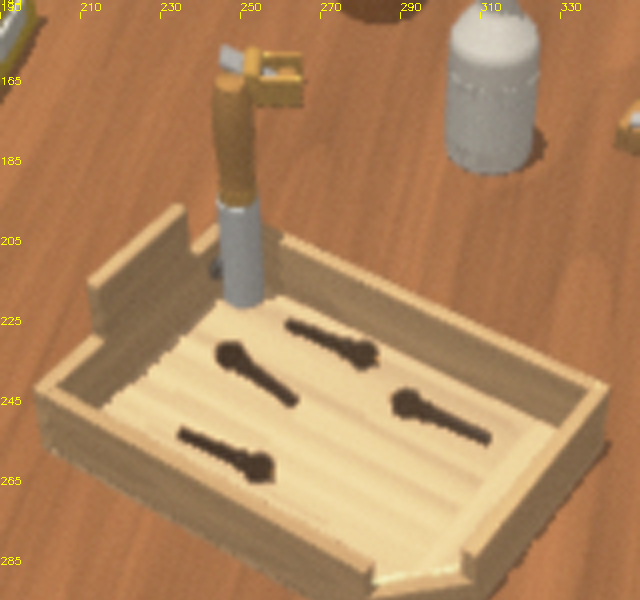

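View pics/b.png

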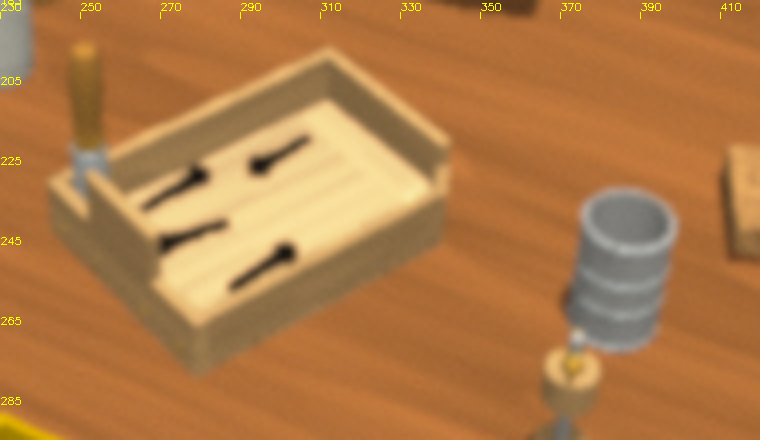

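Side crop: tray corners at (199,242.5), (341.7,241.7), lug top (212,215)–(234,196), handle top (248,165). Scene crop: corners (279,265), (242,230), (312,197), tin rim centre (387,239). Now ray-cast.

```bash
cat > h.py <<'E'
import numpy as np,cv2,pickle
from scipy.spatial.transform import Rotation as R
C=pickle.load(open("cam0.pkl","rb"))
def ray(n,uv):
    c=C[n];d=R.from_quat(c["orientation"]).as_matrix()@np.linalg.inv(c["mtx"])@[uv[0],uv[1],1.]
    return np.array(c["xyz"]),d/np.linalg.norm(d)
def plane(n,uv,z):
    o,d=ray(n,uv);return o+d*(z-o[2])/d[2]
def tri(a,b):
    (o,d),(p,e)=ray("scene",a),ray("side",b)
    t=np.linalg.lstsq(np.c_[d,-e],p-o,rcond=None)[0]
    P,Q=o+d*t[0],p+e*t[1];return (P+Q)/2,np.linalg.norm(P-Q)
def crop(im,x,y,w,h,k,f):
    c=cv2.resize(im[y:y+h,x:x+w],None,fx=k,fy=k,interpolation=cv2.INTER_CUBIC)
    for i in range(0,w,20): cv2.putText(c,str(x+i),(i*k,10),0,.35,(0,255,255),1)
    for i in range(0,h,20): cv2.putText(c,str(y+i),(0,i*k+4),0,.35,(0,255,255),1)
    cv2.imwrite(f,c)
E
python3 - <<'E'
from h import *
np.set_printoptions(precision=4,suppress=True)
a=lambda x,y:((x+.5)/4-.5+190,(y+.5)/4-.5+145)
b=lambda x,y:((x+.5)/4-.5+230,(y+.5)/4-.5+185)
pts=[("side",a(36,390),(130,90,50)),("side",a(607,387),(-130,-90,50)),("side",a(90,281),(130,40,92)),("side",a(178,204),(130,-40,92)),
("scene",b(197,322),(130,90,50)),("scene",b(50,182),(130,-90,50)),("scene",b(330,48),(-130,-90,50)),("scene",b(198,375),(130,90,0))]
W=np.array([plane(n,u,m[2]/1e3)[:2] for n,u,m in pts]);M=np.array([m[:2] for *_,m in pts])/1e3
mc,wc=M.mean(0),W.mean(0);H=(M-mc).T@(W-wc)
th=np.arctan2(H[0,1]-H[1,0],H[0,0]+H[1,1]);Rz=np.array([[np.cos(th),-np.sin(th)],[np.sin(th),np.cos(th)]])
t=wc-Rz@mc;print("tray",t,"yaw",np.degrees(th));print((W-(M@Rz.T+t))*1e3)
print("lug",t+Rz@[.125,0],"mouth",t+Rz@[-.1036,.0636])
print("top",tri(b(85,45),a(234,80)),"rim",tri(b(90,147),a(238,200)))
for z,s,e in((.171,b(85,45),a(234,80)),(.086,b(90,147),a(238,200))):print(plane("scene",s,z),plane("side",e,z))
print("tube expect approx", t+Rz@[.108,-.068])
for n,(x0,y0,x1,y1) in {"scene":(365,225,405,277),"side":(235,315,285,380)}.items():
    im=C[n]["image"][y0:y1,x0:x1];hsv=cv2.cvtColor(im,cv2.COLOR_BGR2HSV);m=((hsv[...,1]<60)*255).astype(np.uint8)
    k,l,st,ce=cv2.connectedComponentsWithStats(m);i=1+st[1:,4].argmax();q=st[i];print(n,"tin bbox",q[0]+x0,q[1]+y0,q[0]+q[2]+x0-1,q[1]+q[3]+y0-1)
print("tin",plane("scene",b(629,219),.095),plane("side",(260,333.5),.095),tri(b(629,219),(260,333.5)))
E
```

```text
tray [0.5201 0.0132] yaw -23.14466013680947
[[-2.3534 -0.458 ]
 [ 3.1272  1.062 ]
 [-3.1945 -1.0541]
 [-2.0549  2.1136]
 [-1.5397 -2.261 ]
 [ 2.9327  2.5091]
 [ 4.3721 -0.0842]
 [-1.2896 -1.8275]]
lug [ 0.635  -0.0359] mouth [0.4498 0.1124]
top (array([ 0.5901, -0.093 ,  0.1705]), np.float64(0.0008588517567369768)) rim (array([ 0.5921, -0.0925,  0.0827]), np.float64(0.0002543040902039234))
[ 0.5902 -0.0932  0.171 ] [ 0.5899 -0.0918  0.171 ]
[ 0.5954 -0.0901  0.086 ] [ 0.591  -0.0891  0.086 ]
tube expect approx [ 0.5927 -0.0918]
scene tin bbox 372 233 398 272
side tin bbox 242 319 277 376
tin [0.4869 0.2634 0.095 ] [0.4839 0.2648 0.095 ] (array([0.4843, 0.2629, 0.0924]), np.float64(0.0006400461637180435))
```

```bash
cat >> h.py <<'E'
def down(psi): return R.from_euler("z",psi,degrees=True)*R.from_euler("x",180,degrees=True)
def rows(p0,q0,p1,q1,n=None):
    """equal steps from pose 0 to pose 1, as rows; also replays the rounded rows to show the residual"""
    r0=q0 if isinstance(q0,R) else R.from_quat(q0); w=(r0.inv()*q1).as_rotvec(degrees=True)
    if n is None: n=int(np.ceil(max(np.linalg.norm(np.subtract(p1,p0))/.045,np.abs(w).max()/5,1e-9)))
    step=R.from_rotvec(w/n,degrees=True);p=np.array(p0,float);r=r0;T=[];d=(np.array(p1)-p)/n
    for i in range(n):
        t=np.round(r.inv().apply(d)/.03,2);T.append(t.tolist());p=p+r.apply(t*.03);r=r*step
    print(n,"rows, rot each",np.round(w/n/5,2),"resid mm",np.round((p-p1)*1e3,1))
    for i in range(0,n,5):print([[round(v,2) for v in t] for t in T[i:i+5]])
E
python3 - <<'E'
from h import *
from plant import ctrl
s=ctrl.get_state()
for n,u,z in(("side",(312,184),0),("scene",(228,203),0),("scene",(371,301),0),("side",(183,358),0)):print(n,plane(n,u,z))
rows(s["eef_pos"],s["tcp_rot"],[.591,-.092,.24],down(67))
E
```

```text
side [ 0.46471267 -0.25683537  0.        ]
scene [ 0.47578328 -0.26476215  0.        ]
scene [0.62271576 0.28555912 0.        ]
side [0.62848894 0.28595736 0.        ]
15 rows, rot each [-0.   -0.   -0.65] resid mm [ 0.   0.4 -0.3]
[[1.18, -0.89, -0.02], [1.23, -0.82, -0.02], [1.27, -0.75, -0.02], [1.31, -0.68, -0.02], [1.35, -0.6, -0.02]]
[[1.38, -0.52, -0.02], [1.41, -0.45, -0.02], [1.43, -0.37, -0.02], [1.45, -0.28, -0.02], [1.46, -0.2, -0.02]]
[[1.47, -0.12, -0.02], [1.48, -0.04, -0.02], [1.48, 0.05, -0.02], [1.47, 0.13, -0.02], [1.46, 0.21, -0.02]]
```

```bash
sed -i 's/\.045/.0299/' h.py
python3 - <<'E'
from h import *
from plant import ctrl
s=ctrl.get_state()
rows(s["eef_pos"],s["tcp_rot"],[.591,-.092,.24],down(67),25)
E
```

```text
25 rows, rot each [-0.   -0.   -0.39] resid mm [ 0.2 -0.4 -1.9]
[[0.71, -0.53, -0.01], [0.73, -0.51, -0.01], [0.74, -0.48, -0.01], [0.76, -0.46, -0.01], [0.77, -0.43, -0.01]]
[[0.79, -0.41, -0.01], [0.8, -0.38, -0.01], [0.81, -0.35, -0.01], [0.82, -0.32, -0.01], [0.83, -0.3, -0.01]]
[[0.84, -0.27, -0.01], [0.85, -0.24, -0.01], [0.86, -0.21, -0.01], [0.87, -0.18, -0.01], [0.87, -0.15, -0.01]]
[[0.88, -0.12, -0.01], [0.88, -0.09, -0.01], [0.88, -0.06, -0.01], [0.89, -0.03, -0.01], [0.89, -0.0, -0.01]]
[[0.89, 0.03, -0.01], [0.88, 0.06, -0.01], [0.88, 0.09, -0.01], [0.88, 0.12, -0.01], [0.87, 0.15, -0.01]]
```

Request:
{"op": "send_rows", "data": {
  "translation": [
    [0.71, -0.53, -0.01],
    [0.73, -0.51, -0.01],
    [0.74, -0.48, -0.01],
    [0.76, -0.46, -0.01],
    [0.77, -0.43, -0.01]
  ],
  "rotation": [
    [0, 0, -0.39],
    [0, 0, -0.39],
    [0, 0, -0.39],
    [0, 0, -0.39],
    [0, 0, -0.39]
  ],
  "grip": [60, 60, 60, 60, 60],
  "squeeze": 50
}}

```text
time: 0.78
eef_pos: [0.2911, -0.529, 0.2328]
tcp_rot: [0.969, 0.246, 0.0, -0.0]
contact_force: [0.4, 1.4, -0.8]
opening: 0.702
```

Request:
{"op": "send_rows", "data": {
  "translation": [
    [0.79, -0.41, -0.01],
    [0.8, -0.38, -0.01],
    [0.81, -0.35, -0.01],
    [0.82, -0.32, -0.01],
    [0.83, -0.3, -0.01]
  ],
  "rotation": [
    [0, 0, -0.39],
    [0, 0, -0.39],
    [0, 0, -0.39],
    [0, 0, -0.39],
    [0, 0, -0.39]
  ],
  "grip": [60, 60, 60, 60, 60]
}}

```text
time: 1.4
eef_pos: [0.3658, -0.4193, 0.2344]
tcp_rot: [0.945, 0.327, 0.0, 0.0]
contact_force: [0.3, 0.1, 0.2]
opening: 0.705
```

Request:
{"op": "send_rows", "data": {
  "translation": [
    [0.84, -0.27, -0.01],
    [0.85, -0.24, -0.01],
    [0.86, -0.21, -0.01],
    [0.87, -0.18, -0.01],
    [0.87, -0.15, -0.01]
  ],
  "rotation": [
    [0, 0, -0.39],
    [0, 0, -0.39],
    [0, 0, -0.39],
    [0, 0, -0.39],
    [0, 0, -0.39]
  ],
  "grip": [60, 60, 60, 60, 60]
}}

```text
time: 2.02
eef_pos: [0.4403, -0.3096, 0.236]
tcp_rot: [0.914, 0.406, 0.0, 0.0]
contact_force: [0.5, -0.7, 0.5]
opening: 0.703
```

Request:
{"op": "send_rows", "data": {
  "translation": [
    [0.88, -0.12, -0.01],
    [0.88, -0.09, -0.01],
    [0.88, -0.06, -0.01],
    [0.89, -0.03, -0.01],
    [0.89, 0, -0.01]
  ],
  "rotation": [
    [0, 0, -0.39],
    [0, 0, -0.39],
    [0, 0, -0.39],
    [0, 0, -0.39],
    [0, 0, -0.39]
  ],
  "grip": [60, 60, 60, 60, 60]
}}

```text
time: 2.65
eef_pos: [0.5153, -0.1998, 0.2375]
tcp_rot: [0.876, 0.482, 0.0, 0.0]
contact_force: [0.7, -0.5, -0.4]
opening: 0.704
```

Request:
{"op": "send_rows", "data": {
  "translation": [
    [0.89, 0.03, -0.01],
    [0.88, 0.06, -0.01],
    [0.88, 0.09, -0.01],
    [0.88, 0.12, -0.01],
    [0.87, 0.15, -0.01]
  ],
  "rotation": [
    [0, 0, -0.39],
    [0, 0, -0.39],
    [0, 0, -0.39],
    [0, 0, -0.39],
    [0, 0, -0.39]
  ],
  "grip": [60, 60, 60, 60, 60]
}}

```text
time: 3.28
eef_pos: [0.5901, -0.0902, 0.2389]
tcp_rot: [0.832, 0.555, 0.0, 0.0]
contact_force: [-0.2, -0.8, -0.2]
opening: 0.702
```

Request:
{"op": "send_rows", "data": {
  "translation": [
    [0, 0, 0]
  ],
  "rotation": [
    [0, 0, 0]
  ],
  "grip": [60]
}}

```text
time: 3.4
eef_pos: [0.5902, -0.0899, 0.2388]
tcp_rot: [0.831, 0.556, 0.0, 0.0]
contact_force: [-0.0, 0.1, -0.5]
opening: 0.704
```

Run:
```python
from h import *
from plant import ctrl,eyes
s=ctrl.get_state();print(s["time"],s["eef_pos"],s["tcp_rot"],s["qpos"],s["opening"])
r=eyes.read_camera("wrist");pickle.dump((s,r),open("w1.pkl","wb"));cv2.imwrite("pics/w1.png",r["image"])
```

```text
3.4 [ 0.59020729 -0.08989295  0.23884225] [8.31472098e-01 5.55566512e-01 1.96920569e-05 1.30589347e-05] [-3.20975146e-01  1.10470762e-01  1.76697502e+00  1.58024296e-05
  1.26410208e+00  7.17281153e-02] 0.7040687623133818
```

View pics/w1.png

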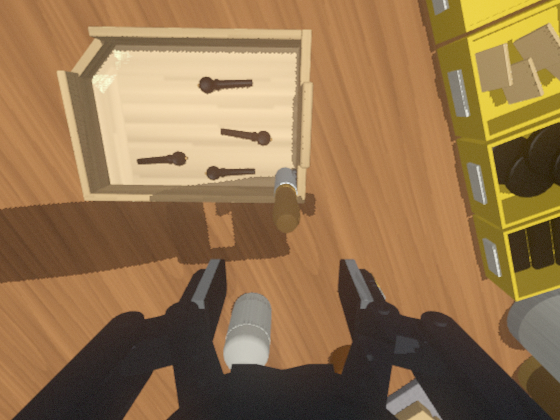

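Wrist view: tray with the four pegs, reamer handle top at (286,221), tube (285,178), tray corners (311,30), (64,72), (84,200); glue at (247,330) is clear of the fingers' path.

```bash
cat >> h.py <<'E'
def wray(s,r,uv,z):
    T=R.from_quat(s["tcp_rot"]).as_matrix();H=np.array(r["hand_eye"])
    o=np.array(s["eef_pos"])+T@H[:3,3];d=T@H[:3,:3]@np.linalg.inv(r["mtx"])@[uv[0],uv[1],1.]
    return o+d*(z-o[2])/d[2]
E
python3 - <<'E'
from h import *
s,r=pickle.load(open("w1.pkl","rb"));np.set_printoptions(precision=4,suppress=True)
print("top",wray(s,r,(286.5,222.5),.171),"rimtube",wray(s,r,(286,187),.086))
pts=[((311,30),(130,90,50)),((84,201),(-130,-90,50)),((64,72),(-130,50,50)),((95,29),(-90,90,50))]
W=np.array([wray(s,r,u,m[2]/1e3)[:2] for u,m in pts]);M=np.array([m[:2] for _,m in pts])/1e3
mc,wc=M.mean(0),W.mean(0);H=(M-mc).T@(W-wc);th=np.arctan2(H[0,1]-H[1,0],H[0,0]+H[1,1]);Rz=R.from_euler("z",th).as_matrix()[:2,:2]
t=wc-Rz@mc;print("tray",t,np.degrees(th),(W-(M@Rz.T+t))*1e3,"lug",t+Rz@[.125,0])
rows(s["eef_pos"],s["tcp_rot"],[.591,-.092,.116],down(67.4),5)
E
```

```text
top [ 0.5943 -0.0915  0.171 ] rimtube [ 0.597  -0.0869  0.086 ]
tray [0.5255 0.0078] -23.565786025458824 [[-4.0536  3.408 ]
 [-2.2707  1.8546]
 [ 3.8355 -2.4653]
 [ 2.4889 -2.7973]] lug [ 0.6401 -0.0422]
5 rows, rot each [ 0. -0.  0.] resid mm [ 0.   0.1 -0.2]
[[-0.01, 0.01, 0.82], [-0.01, 0.01, 0.82], [-0.01, 0.01, 0.82], [-0.01, 0.01, 0.82], [-0.01, 0.01, 0.82]]
```

Request:
{"op": "send_rows", "data": {
  "translation": [
    [-0.01, 0.01, 0.82],
    [0, 0.01, 0.82],
    [0, 0.02, 0.82],
    [0, 0.02, 0.82],
    [0, 0.02, 0.82]
  ],
  "rotation": [
    [0, 0, 0],
    [0, 0, 0],
    [0, 0, 0],
    [0, 0, 0],
    [0, 0, 0]
  ],
  "grip": [60, 60, 60, 60, 60]
}}

```text
time: 4.08
eef_pos: [0.5914, -0.0938, 0.1152]
tcp_rot: [0.833, 0.554, -0.0, 0.0]
contact_force: [-0.3, 0.1, -0.9]
opening: 0.702
```

Request:
{"op": "send_rows", "data": {
  "translation": [
    [0, 0, 0],
    [0, 0, 0],
    [0, 0, 0],
    [0, 0, 0],
    [0, 0, 0]
  ],
  "rotation": [
    [0, 0, 0],
    [0, 0, 0],
    [0, 0, 0],
    [0, 0, 0],
    [0, 0, 0]
  ],
  "grip": [40, 28, 20, 12, 12]
}}

```text
time: 4.7
eef_pos: [0.5929, -0.0935, 0.1175]
tcp_rot: [0.832, 0.554, 0.001, 0.001]
contact_force: [-0.3, -0.7, 5.0]
opening: 0.243
```

Request:
{"op": "send_rows", "data": {
  "translation": [
    [0, 0, -0.3],
    [0, 0, -0.5],
    [0, 0, -0.6],
    [0, 0, -0.6],
    [0, 0, -0.6]
  ],
  "rotation": [
    [0, 0, 0],
    [0, 0, 0],
    [0, 0, 0],
    [0, 0, 0],
    [0, 0, 0]
  ],
  "grip": [12, 12, 12, 12, 12]
}}

```text
time: 5.32
eef_pos: [0.5922, -0.0932, 0.1956]
tcp_rot: [0.832, 0.554, 0.0, 0.0]
contact_force: [-0.0, 0.9, -0.5]
opening: 0.243
```

Request:
{"op": "send_rows", "data": {
  "translation": [
    [0, 0, -0.7],
    [0, 0, -0.7],
    [0, 0, 0]
  ],
  "rotation": [
    [0, 0, 0],
    [0, 0, 0],
    [0, 0, 0]
  ],
  "grip": [12, 12, 12]
}}

```text
time: 5.7
eef_pos: [0.5933, -0.0935, 0.239]
tcp_rot: [0.832, 0.554, 0.002, 0.002]
contact_force: [0.3, 0.3, -0.2]
opening: 0.243
```

Run:
```python
from h import *
from plant import ctrl,eyes
s=ctrl.get_state();print(s["time"],s["eef_pos"],s["opening"],s["contact_force"])
a=eyes.read_camera("scene")["image"];b=eyes.read_camera("side")["image"]
crop(a,210,130,200,150,2,"pics/c1.png");crop(b,190,60,200,250,2,"pics/c2.png")
A,B=cv2.imread("pics/c1.png"),cv2.imread("pics/c2.png");c=np.zeros((500,800,3),np.uint8);c[:300,:400]=A;c[:,400:]=B;cv2.imwrite("pics/c.png",c)
rows(s["eef_pos"],s["tcp_rot"],[.485,.264,.235],down(67.4),15)
```

```text
5.7 [ 0.59327469 -0.09353018  0.23899782] 0.2432785279595613 [ 0.25060233  0.26097541 -0.24529553]
15 rows, rot each [ 0. -0. -0.] resid mm [-0.9  0.1 -1.1]
[[0.64, -0.53, 0.01], [0.64, -0.53, 0.01], [0.64, -0.53, 0.01], [0.64, -0.53, 0.01], [0.64, -0.53, 0.01]]
[[0.64, -0.53, 0.01], [0.64, -0.53, 0.01], [0.64, -0.53, 0.01], [0.64, -0.53, 0.01], [0.64, -0.53, 0.01]]
[[0.64, -0.53, 0.01], [0.64, -0.53, 0.01], [0.64, -0.53, 0.01], [0.64, -0.53, 0.01], [0.64, -0.53, 0.01]]
```

View pics/c.png

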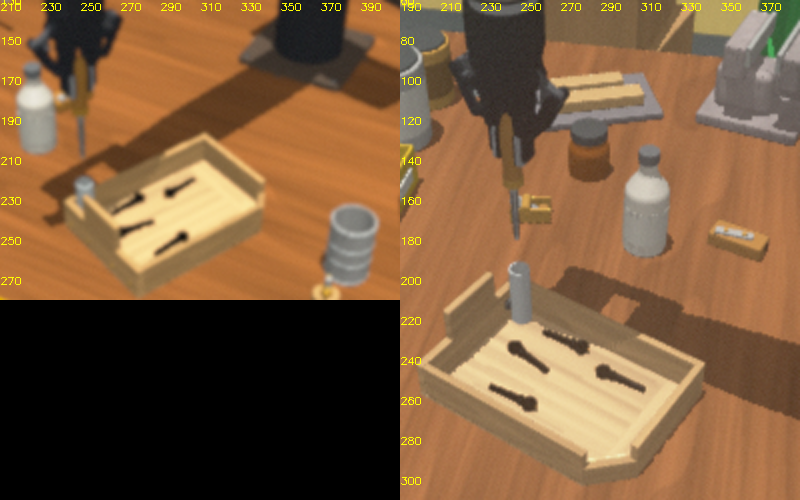

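The reamer hangs from the jaws clear of the tube: tip at scene (251,207), side (248,179); the tray and pegs are unmoved. Triangulating the tip, and moving toward the tin.

Run:
```python
from h import *
print(tri((250.5,207),(248,179)))
```

```text
(array([ 0.59196596, -0.09413523,  0.13095883]), np.float64(0.004417819027689928))
```

Request:
{"op": "send_rows", "data": {
  "translation": [
    [0.64, -0.53, 0.01],
    [0.64, -0.53, 0.01],
    [0.64, -0.53, 0.01],
    [0.64, -0.53, 0.01],
    [0.64, -0.53, 0.01]
  ],
  "rotation": [
    [0, 0, 0],
    [0, 0, 0],
    [0, 0, 0],
    [0, 0, 0],
    [0, 0, 0]
  ],
  "grip": [12, 12, 12, 12, 12]
}}

```text
time: 6.42
eef_pos: [0.5544, 0.0286, 0.2337]
tcp_rot: [0.832, 0.555, -0.0, -0.001]
contact_force: [-0.4, 0.4, -0.7]
opening: 0.243
```

Request:
{"op": "send_rows", "data": {
  "translation": [
    [0.64, -0.53, 0.01],
    [0.64, -0.53, 0.01],
    [0.64, -0.53, 0.01],
    [0.64, -0.53, 0.01],
    [0.64, -0.53, 0.01]
  ],
  "rotation": [
    [0, 0, 0],
    [0, 0, 0],
    [0, 0, 0],
    [0, 0, 0],
    [0, 0, 0]
  ],
  "grip": [12, 12, 12, 12, 12]
}}

```text
time: 7.05
eef_pos: [0.5177, 0.1475, 0.2322]
tcp_rot: [0.832, 0.555, -0.0, -0.0]
contact_force: [0.2, -1.2, -1.0]
opening: 0.247
```

Request:
{"op": "send_rows", "data": {
  "translation": [
    [0.64, -0.53, 0.01],
    [0.64, -0.53, 0.01],
    [0.64, -0.53, 0.01],
    [0.64, -0.53, 0.01],
    [0.64, -0.53, 0.01]
  ],
  "rotation": [
    [0, 0, 0],
    [0, 0, 0],
    [0, 0, 0],
    [0, 0, 0],
    [0, 0, 0]
  ],
  "grip": [12, 12, 12, 12, 12]
}}

```text
time: 7.68
eef_pos: [0.4811, 0.2664, 0.2307]
tcp_rot: [0.832, 0.555, -0.001, -0.0]
contact_force: [-0.5, 0.6, -0.3]
opening: 0.24
```

Request:
{"op": "send_rows", "data": {
  "translation": [
    [0, 0, 0],
    [0, 0, 0]
  ],
  "rotation": [
    [0, 0, 0],
    [0, 0, 0]
  ],
  "grip": [12, 12]
}}

```text
time: 7.92
eef_pos: [0.4823, 0.2648, 0.231]
tcp_rot: [0.832, 0.555, -0.0, 0.0]
contact_force: [0.2, -0.6, -0.6]
opening: 0.241
```

Run:
```python
from h import *
from plant import ctrl,eyes
s=ctrl.get_state();print(s["time"],s["eef_pos"],s["opening"],s["contact_force"])
a=eyes.read_camera("scene")["image"];b=eyes.read_camera("side")["image"]
crop(a,330,130,130,150,3,"pics/c1.png");crop(b,190,220,130,190,3,"pics/c2.png")
A,B=cv2.imread("pics/c1.png"),cv2.imread("pics/c2.png");c=np.zeros((570,780,3),np.uint8);c[:450,:390]=A;c[:,390:]=B;cv2.imwrite("pics/d.png",c)
```

```text
7.925 [0.48231904 0.26479919 0.23098726] 0.24125861060898476 [ 0.2208138  -0.55479477 -0.57307839]
```

View pics/d.png

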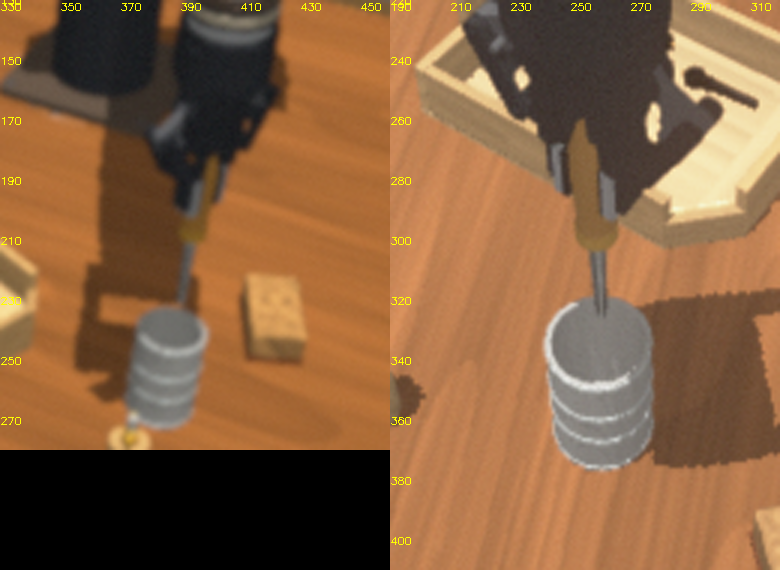

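The tip hangs above the tin: scene tip (390,230.5) over rim centre (387,240); side tip (260,325), rim centre (260,335).

Run:
```python
from h import *
print(tri((390,230.5),(260,325)),"handle bottom",tri((394.2,207),(258.5,299)),tri((387,240.2),(260,334.8)),plane("scene",(387,240.2),.095),plane("side",(260,334.8),.095))
```

```text
(array([0.48259735, 0.26643482, 0.12415507]), np.float64(0.00033801689028167353)) handle bottom (array([0.48173013, 0.26751386, 0.20084763]), np.float64(0.003631702918832194)) (array([0.48420089, 0.26368192, 0.08965679]), np.float64(0.0007713774323846718)) [0.48974045 0.26479779 0.095     ] [0.48336484 0.26727679 0.095     ]
```

Request:
{"op": "send_rows", "data": {
  "translation": [
    [0, 0.03, 0.8],
    [0, 0.04, 0.8],
    [0, 0, 0.8],
    [0, 0, 0.7],
    [0, 0, 0.5]
  ],
  "rotation": [
    [0, 0, 0],
    [0, 0, 0],
    [0, 0, 0],
    [0, 0, 0],
    [0, 0, 0]
  ],
  "grip": [12, 12, 12, 12, 12]
}}

```text
time: 8.65
eef_pos: [0.4849, 0.263, 0.1222]
tcp_rot: [0.833, 0.554, -0.001, -0.0]
contact_force: [0.2, 0.4, -0.6]
opening: 0.245
```

Request:
{"op": "send_rows", "data": {
  "translation": [
    [0, 0, 0.25],
    [0, 0, 0.1],
    [0, 0, 0]
  ],
  "rotation": [
    [0, 0, 0],
    [0, 0, 0],
    [0, 0, 0]
  ],
  "grip": [12, 12, 12]
}}

```text
time: 9.02
eef_pos: [0.4854, 0.2639, 0.1133]
tcp_rot: [0.832, 0.554, 0.0, 0.0]
contact_force: [0.7, 0.7, 0.1]
opening: 0.243
```

Request:
{"op": "send_rows", "data": {
  "translation": [
    [0, 0, 0.07],
    [0, 0, 0],
    [0, 0, 0],
    [0, 0, 0],
    [0, 0, 0]
  ],
  "rotation": [
    [0, 0, 0],
    [0, 0, 0],
    [0, 0, 0],
    [0, 0, 0],
    [0, 0, 0]
  ],
  "grip": [12, 24, 28, 40, 65]
}}

```text
time: 9.65
eef_pos: [0.4851, 0.2638, 0.1108]
tcp_rot: [0.832, 0.554, 0.0, 0.0]
contact_force: [0.3, 0.7, 1.2]
opening: 0.67
```

Request:
{"op": "send_rows", "data": {
  "translation": [
    [0, 0, 0],
    [0, 0, -0.5],
    [0, 0, -0.7],
    [0, 0, -0.9],
    [0, 0, -1]
  ],
  "rotation": [
    [0, 0, 0],
    [0, 0, 0],
    [0, 0, 0],
    [0, 0, 0],
    [0, 0, 0]
  ],
  "grip": [75, 75, 75, 75, 75]
}}

```text
time: 10.28
eef_pos: [0.485, 0.2638, 0.2055]
tcp_rot: [0.832, 0.554, 0.0, 0.0]
contact_force: [-0.6, 0.3, -0.0]
opening: 0.878
```

Run:
```python
from h import *
from plant import ctrl,eyes
s=ctrl.get_state();print(s["time"],s["eef_pos"],s["opening"],s["contact_force"])
a=eyes.read_camera("scene")["image"];b=eyes.read_camera("side")["image"]
crop(a,330,130,130,150,3,"pics/c1.png");crop(b,190,220,130,190,3,"pics/c2.png")
A,B=cv2.imread("pics/c1.png"),cv2.imread("pics/c2.png");c=np.zeros((570,780,3),np.uint8);c[:450,:390]=A;c[:,390:]=B;cv2.imwrite("pics/e.png",c)
p=s["eef_pos"]
rows([p[0],p[1],p[2]],s["tcp_rot"],[.638,-.040,.22],down(66.7),15)
```

```text
10.275 [0.48503327 0.2637848  0.20550597] 0.8782101599769653 [-0.58306293  0.2747198  -0.00715601]
15 rows, rot each [ 0.   -0.    0.01] resid mm [ 0.4 -0.8 -1. ]
[[-0.49, 0.57, -0.03], [-0.49, 0.57, -0.03], [-0.49, 0.57, -0.03], [-0.49, 0.58, -0.03], [-0.49, 0.58, -0.03]]
[[-0.49, 0.58, -0.03], [-0.49, 0.58, -0.03], [-0.49, 0.58, -0.03], [-0.49, 0.58, -0.03], [-0.49, 0.58, -0.03]]
[[-0.49, 0.58, -0.03], [-0.49, 0.58, -0.03], [-0.49, 0.58, -0.03], [-0.49, 0.58, -0.03], [-0.49, 0.58, -0.03]]
```

View pics/e.png

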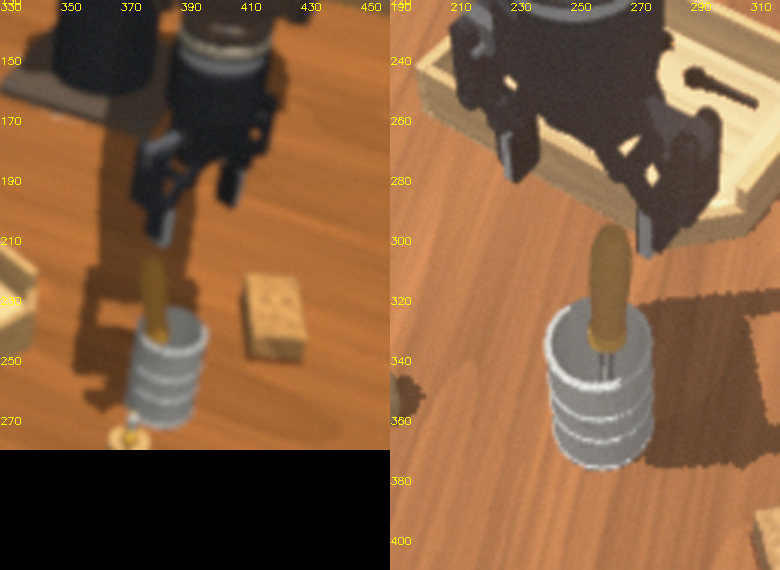

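The reamer stands in the tin (leaning on its rim), and the tin has not moved. On to the lug.

Request:
{"op": "send_rows", "data": {
  "translation": [
    [-0.49, 0.57, -0.03],
    [-0.49, 0.57, -0.03],
    [-0.49, 0.57, -0.03],
    [-0.49, 0.58, -0.03],
    [-0.49, 0.58, -0.03]
  ],
  "rotation": [
    [0, 0, 0],
    [0, 0, 0],
    [0, 0, 0],
    [0, 0, 0],
    [0, 0, 0]
  ],
  "grip": [60, 60, 60, 60, 60]
}}

```text
time: 11.0
eef_pos: [0.536, 0.162, 0.2077]
tcp_rot: [0.832, 0.554, -0.0, -0.0]
contact_force: [-0.7, 0.2, -0.2]
opening: 0.704
```

Request:
{"op": "send_rows", "data": {
  "translation": [
    [-0.49, 0.58, -0.03],
    [-0.49, 0.58, -0.03],
    [-0.49, 0.58, -0.03],
    [-0.49, 0.58, -0.03],
    [-0.49, 0.58, -0.03]
  ],
  "rotation": [
    [0, 0, 0],
    [0, 0, 0],
    [0, 0, 0],
    [0, 0, 0],
    [0, 0, 0]
  ],
  "grip": [60, 60, 60, 60, 60]
}}

```text
time: 11.62
eef_pos: [0.5887, 0.06, 0.2128]
tcp_rot: [0.832, 0.554, 0.0, -0.0]
contact_force: [-0.1, 0.4, 0.4]
opening: 0.703
```

Request:
{"op": "send_rows", "data": {
  "translation": [
    [-0.49, 0.58, -0.03],
    [-0.49, 0.58, -0.03],
    [-0.49, 0.58, -0.03],
    [-0.49, 0.58, -0.03],
    [-0.49, 0.58, -0.03]
  ],
  "rotation": [
    [0, 0, 0.05],
    [0, 0, 0.05],
    [0, 0, 0.04],
    [0, 0, 0],
    [0, 0, 0]
  ],
  "grip": [60, 60, 60, 60, 60]
}}

```text
time: 12.25
eef_pos: [0.6398, -0.0418, 0.2173]
tcp_rot: [0.836, 0.549, 0.0, -0.0]
contact_force: [-0.3, 0.0, -0.6]
opening: 0.701
```

Request:
{"op": "send_rows", "data": {
  "translation": [
    [0, 0, 0],
    [0, 0, 0]
  ],
  "rotation": [
    [0, 0, 0],
    [0, 0, 0]
  ],
  "grip": [60, 60]
}}

```text
time: 12.5
eef_pos: [0.6389, -0.0401, 0.217]
tcp_rot: [0.836, 0.549, -0.0, -0.0]
contact_force: [-0.1, -0.7, -0.3]
opening: 0.701
```

Run:
```python
from h import *
from plant import ctrl,eyes
s=ctrl.get_state();print(s["time"],s["eef_pos"],s["tcp_rot"],s["qpos"])
r=eyes.read_camera("wrist");pickle.dump((s,r),open("w2.pkl","wb"))
crop(r["image"],60,30,390,280,2,"pics/w2.png")
```

```text
12.5 [ 0.63892905 -0.04012256  0.2169981 ] [ 8.35806681e-01  5.49023692e-01 -1.23119411e-04 -4.02065378e-04] [-2.21134803e-01  2.22674780e-01  1.68010632e+00  4.03807580e-04
  1.23956088e+00  1.87138569e-01]
```

View pics/w2.png

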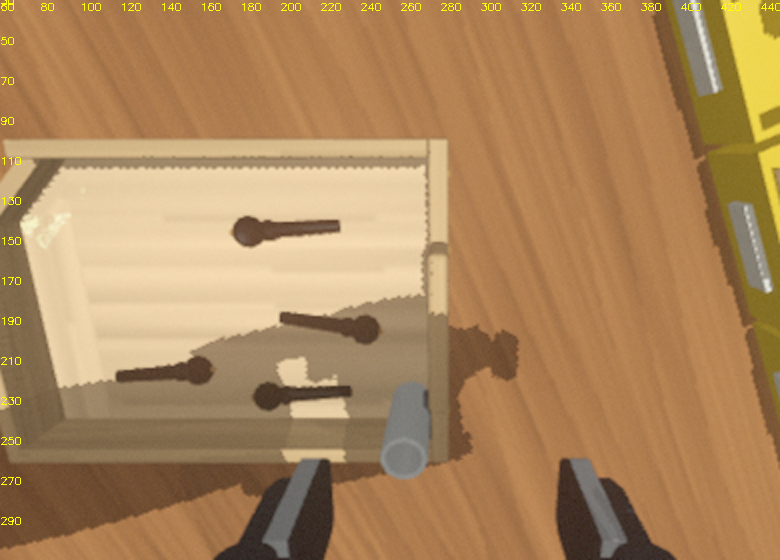

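Wrist view: the +x wall runs straight down the image at crop x 428–447 (px 274–283), its outer ends at (283,99) and (283,261), tube rim at crop (404,458); pegs as before.

Run:
```python
from h import *
np.set_printoptions(precision=4,suppress=True)
s,r=pickle.load(open("w2.pkl","rb"));g=lambda x,y:(60+x/2-.25,30+y/2-.25)
A,B=wray(s,r,g(447,139),.05),wray(s,r,g(447,462),.05);print(A,B,np.linalg.norm(A-B))
I,J=wray(s,r,g(428,300),.092),wray(s,r,g(447,300),.092);print("thick",np.linalg.norm(I-J))
d=(A-B)/np.linalg.norm(A-B);n=np.array([d[1],-d[0],0]);print("yaw",np.degrees(np.arctan2(n[1],n[0])))
L=(A+B)/2-n*.005;print("lug",L, "in tool", R.from_quat(s["tcp_rot"]).inv().apply(L-s["eef_pos"]))
K=(I+J)/2;print("lug top mid in tool",R.from_quat(s["tcp_rot"]).inv().apply(K-s["eef_pos"]))
print("tube",wray(s,r,g(404,458),.086),L+R.from_euler("z",np.arctan2(n[1],n[0])).apply([-.017,-.068,0]))
rows(s["eef_pos"],s["tcp_rot"],[L[0],L[1],.056],down(90+np.degrees(np.arctan2(n[1],n[0]))),7)
```

```text
[0.6768 0.0421 0.05  ] [ 0.606 -0.122  0.05 ] 0.17879261098204915
thick 0.008795382816426544
yaw -23.325767289701137
lug [ 0.6368 -0.038   0.05  ] in tool [ 0.0011 -0.0027  0.167 ]
lug top mid in tool [ 0.0197 -0.0023  0.125 ]
tube [ 0.5942 -0.0925  0.086 ] [ 0.5943 -0.0937  0.05  ]
7 rows, rot each [-0. -0. -0.] resid mm [ 1.   0.7 -0.7]
[[0.01, -0.01, 0.77], [0.01, -0.01, 0.77], [0.01, -0.01, 0.77], [0.01, -0.01, 0.77], [0.01, -0.01, 0.77]]
[[0.01, -0.01, 0.77], [0.01, -0.01, 0.77]]
```

Request:
{"op": "send_rows", "data": {
  "translation": [
    [0.01, -0.02, 0.8],
    [0.01, -0.02, 0.9],
    [0.01, -0.02, 0.9],
    [0, -0.02, 0.9],
    [0, 0, 0.9]
  ],
  "rotation": [
    [0, 0, 0],
    [0, 0, 0],
    [0, 0, 0],
    [0, 0, 0],
    [0, 0, 0]
  ],
  "grip": [60, 60, 60, 60, 60],
  "squeeze": 50
}}

```text
time: 13.18
eef_pos: [0.637, -0.0375, 0.0846]
tcp_rot: [0.835, 0.55, 0.0, -0.0]
contact_force: [-0.4, -0.4, -0.6]
opening: 0.699
```

Request:
{"op": "send_rows", "data": {
  "translation": [
    [0, 0, 0.6],
    [0, 0, 0.33],
    [0, 0, 0],
    [0, 0, 0],
    [0, 0, 0]
  ],
  "rotation": [
    [0, 0, 0],
    [0, 0, 0],
    [0, 0, 0],
    [0, 0, 0],
    [0, 0, 0]
  ],
  "grip": [60, 50, 40, 30, 22]
}}

```text
time: 13.8
eef_pos: [0.6381, -0.0388, 0.0586]
tcp_rot: [0.836, 0.549, 0.001, 0.001]
contact_force: [-0.2, -0.0, 1.2]
opening: 0.255
```

Request:
{"op": "send_rows", "data": {
  "translation": [
    [0, 0, 0],
    [0, 0, 0],
    [0, 0, 0],
    [0, 0, 0]
  ],
  "rotation": [
    [0, 0, 0],
    [0, 0, 0],
    [0, 0, 0],
    [0, 0, 0]
  ],
  "grip": [16, 12, 8, 2]
}}

```text
time: 14.3
eef_pos: [0.6368, -0.0384, 0.0577]
tcp_rot: [0.836, 0.549, -0.001, -0.001]
contact_force: [-4.8, 1.8, 4.6]
opening: 0.112
```

Request:
{"op": "send_rows", "data": {
  "translation": [
    [0, 0, 0],
    [0, 0, 0],
    [0, 0, 0]
  ],
  "rotation": [
    [0, 0, 0],
    [0, 0, 0],
    [0, 0, 0]
  ],
  "grip": [0, 0, 0],
  "squeeze": 110
}}

```text
time: 14.68
eef_pos: [0.6373, -0.0385, 0.0578]
tcp_rot: [0.836, 0.549, -0.0, -0.0]
contact_force: [-3.9, 1.7, 5.3]
opening: 0.103
```

Run:
```python
from plant import ctrl
s=ctrl.get_state();print(s)
```

```text
{'time': 14.675, 'qpos': array([-2.19110277e-01,  3.95933983e-01,  1.77843998e+00,  5.67006154e-05,
        9.67326080e-01,  1.89079600e-01]), 'dq': array([-0.00075925,  0.00017471, -0.00085922, -0.0003486 ,  0.0023503 ,
       -0.00043177]), 'joint_efforts': array([-7.24008456e-01, -3.73772550e+01, -2.46001321e+01, -2.52285035e-02,
       -9.03615486e-01,  6.10857108e-02]), 'eef_pos': array([ 0.63733814, -0.03854248,  0.0578217 ]), 'tcp_rot': array([ 8.35756575e-01,  5.49100122e-01, -2.06413685e-05, -5.47882979e-05]), 'contact_force': array([-3.93967661,  1.68529465,  5.26909238]), 'wrist_torque': array([0.17383905, 0.59713933, 0.03766326]), 'opening': 0.10344988561731941}
```

Gripped (opening ≈ 9 mm against a 10 mm lug). Now work out the tilt rows: a constant screw step about the foot of the pouring edge.

```bash
cat >> h.py <<'E'
def tilt(s,deg,tray_dir=135.,yaw0=-23.3,extra=0.):
    """per-row translation/rotation (tool axes, units) for a tilt of deg about the pouring edge, from the level grasp"""
    q=R.from_quat(s["tcp_rot"]);p=np.array(s["eef_pos"]);y=R.from_euler("z",yaw0,degrees=True)
    P=p+y.apply([-.235,.070,-.0578]);a=np.radians(tray_dir+yaw0);k=np.array([-np.sin(a),np.cos(a),0])
    S=R.from_rotvec(k*deg,degrees=True);p1=P+S.apply(p-P)
    print("t",np.round(q.inv().apply(p1-p)/.03,3),"r",np.round(q.inv().apply(k*deg)/5,3),"pivot",P)
    E=R.from_rotvec(k*34,degrees=True);print("end TCP",P+E.apply(p-P),"end z axis",(E*q).apply([0,0,1]))
E
python3 - <<'E'
from h import *
from plant import ctrl
s=ctrl.get_state()
for d in(1.,2.): tilt(s,d)
E
```

```text
t [ 0.025 -0.025 -0.125] r [-0.142 -0.141  0.   ] pivot [4.49191425e-01 1.18701955e-01 2.17021604e-05]
end TCP [0.61175447 0.02574643 0.16853985] end z axis [ 0.20667135 -0.51951116 -0.82909294]
t [ 0.051 -0.051 -0.25 ] r [-0.283 -0.282  0.   ] pivot [4.49191425e-01 1.18701955e-01 2.17021604e-05]
end TCP [0.61175447 0.02574643 0.16853985] end z axis [ 0.20667135 -0.51951116 -0.82909294]
```

Request:
{"op": "send_rows", "data": {
  "translation": [
    [0, 0, -0.1],
    [0, 0, -0.15],
    [0, 0, -0.15],
    [0, 0, -0.1],
    [0, 0, 0]
  ],
  "rotation": [
    [0, 0, 0],
    [0, 0, 0],
    [0, 0, 0],
    [0, 0, 0],
    [0, 0, 0]
  ],
  "grip": [0, 0, 0, 0, 0]
}}

```text
time: 15.3
eef_pos: [0.6376, -0.0387, 0.0727]
tcp_rot: [0.836, 0.549, 0.0, 0.0]
contact_force: [0.0, 0.4, -6.1]
opening: 0.103
```

Request:
{"op": "send_rows", "data": {
  "translation": [
    [0.025, -0.025, -0.125],
    [0.051, -0.051, -0.25],
    [0.051, -0.051, -0.25],
    [0.051, -0.051, -0.25],
    [0.025, -0.025, -0.125]
  ],
  "rotation": [
    [-0.142, -0.141, 0],
    [-0.283, -0.282, 0],
    [-0.283, -0.282, 0],
    [-0.283, -0.282, 0],
    [-0.142, -0.141, 0]
  ],
  "grip": [0, 0, 0, 0, 0]
}}

```text
time: 15.92
eef_pos: [0.6336, -0.0282, 0.1028]
tcp_rot: [0.834, 0.548, -0.014, 0.069]
contact_force: [-0.4, 0.8, -4.8]
opening: 0.105
```

Request:
{"op": "send_rows", "data": {
  "translation": [
    [0.025, -0.025, -0.125],
    [0.025, -0.025, -0.125],
    [0.025, -0.025, -0.125],
    [0.025, -0.025, -0.125],
    [0.025, -0.025, -0.125]
  ],
  "rotation": [
    [-0.142, -0.141, 0],
    [-0.142, -0.141, 0],
    [-0.142, -0.141, 0],
    [-0.142, -0.141, 0],
    [-0.142, -0.141, 0]
  ],
  "grip": [0, 0, 0, 0, 0]
}}

```text
time: 16.55
eef_pos: [0.6303, -0.0211, 0.1195]
tcp_rot: [0.83, 0.545, -0.023, 0.111]
contact_force: [-0.2, 0.2, -5.4]
opening: 0.098
```

Request:
{"op": "send_rows", "data": {
  "translation": [
    [0.025, -0.025, -0.125],
    [0.025, -0.025, -0.125],
    [0.025, -0.025, -0.125],
    [0.025, -0.025, -0.125],
    [0.025, -0.025, -0.125]
  ],
  "rotation": [
    [-0.142, -0.141, 0],
    [-0.142, -0.141, 0],
    [-0.142, -0.141, 0],
    [-0.142, -0.141, 0],
    [-0.142, -0.141, 0]
  ],
  "grip": [0, 0, 0, 0, 0]
}}

```text
time: 17.18
eef_pos: [0.6266, -0.0118, 0.1362]
tcp_rot: [0.825, 0.542, -0.031, 0.154]
contact_force: [0.1, -0.4, -5.4]
opening: 0.098
```

Run:
```python
from h import *
from plant import ctrl,eyes
s=ctrl.get_state();print(s["time"],s["eef_pos"],s["qpos"],s["contact_force"],s["opening"],R.from_quat(s["tcp_rot"]).apply([0,0,1]))
crop(eyes.read_camera("side")["image"],180,150,200,160,4,"pics/f.png")
```

```text
17.175 [ 0.62660404 -0.01177528  0.13623517] [-0.06871681  0.23487278  1.84677593 -0.35059304  0.9495149   0.52947413] [ 0.12305281 -0.40025568 -5.4265834 ] 0.09798032011952273 [ 0.11489558 -0.28784292 -0.95076046]
```

View pics/f.png

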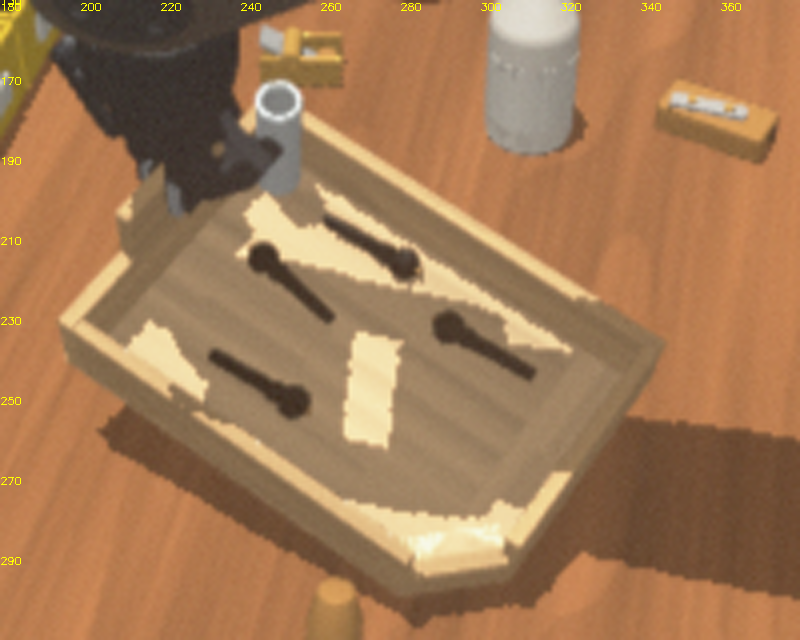

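At about 18° the tray is lifted with the low corner lowest (crop ≈ (455,580)); the pegs are still about where they were. Continuing slowly.

Request:
{"op": "send_rows", "data": {
  "translation": [
    [0.025, -0.025, -0.125],
    [0.025, -0.025, -0.125],
    [0.025, -0.025, -0.125],
    [0.025, -0.025, -0.125],
    [0, 0, 0]
  ],
  "rotation": [
    [-0.142, -0.141, 0],
    [-0.142, -0.141, 0],
    [-0.142, -0.141, 0],
    [-0.142, -0.141, 0],
    [0, 0, 0]
  ],
  "grip": [0, 0, 0, 0, 0]
}}

```text
time: 17.85
eef_pos: [0.6234, -0.0031, 0.149]
tcp_rot: [0.82, 0.539, -0.038, 0.187]
contact_force: [-0.1, 0.7, -5.2]
opening: 0.099
```

Request:
{"op": "send_rows", "data": {
  "translation": [
    [0, 0, 0],
    [0.025, -0.025, -0.125],
    [0, 0, 0],
    [0.025, -0.025, -0.125],
    [0, 0, 0]
  ],
  "rotation": [
    [0, 0, 0],
    [-0.142, -0.141, 0],
    [0, 0, 0],
    [-0.142, -0.141, 0],
    [0, 0, 0]
  ],
  "grip": [0, 0, 0, 0, 0]
}}

```text
time: 18.48
eef_pos: [0.6216, 0.0013, 0.1551]
tcp_rot: [0.817, 0.537, -0.041, 0.204]
contact_force: [0.2, -0.8, -5.5]
opening: 0.101
```

```bash
cat >> h.py <<'E'
def blobs(im,x0=180,y0=190,x1=350,y1=310):
    """dark peg blobs in the side view: hue-free dark mask, area and centre"""
    m=(im[y0:y1,x0:x1].max(2)<75).astype(np.uint8);k,l,st,ce=cv2.connectedComponentsWithStats(m)
    for i in range(1,k):
        if st[i,4]>15: print("blob",np.round(ce[i]+[x0,y0],1),st[i,:4]+[x0,y0,0,0],st[i,4])
E
python3 - <<'E'
from h import *
from plant import ctrl,eyes
s=ctrl.get_state();print(s["time"],s["eef_pos"],s["contact_force"])
im=eyes.read_camera("side")["image"];blobs(im);cv2.imwrite("pics/g0.png",im)
E
```

```text
18.475 [0.62159263 0.00128381 0.1551142 ] [ 0.22716819 -0.83170694 -5.50998759]
blob [230.6 194.3] [221 190  22  10] 139
blob [260.8 266.2] [253 258  22  19] 100
blob [302.  280.7] [293 271  23  18] 88
blob [294.4 273.8] [281 272  21   7] 63
```

Pegs are sliding toward the corner. Continuing to about 34°.

Request:
{"op": "send_rows", "data": {
  "translation": [
    [0.025, -0.025, -0.125],
    [0.025, -0.025, -0.125],
    [0.025, -0.025, -0.125],
    [0.025, -0.025, -0.125],
    [0.025, -0.025, -0.125]
  ],
  "rotation": [
    [-0.142, -0.141, 0],
    [-0.142, -0.141, 0],
    [-0.142, -0.141, 0],
    [-0.142, -0.141, 0],
    [-0.142, -0.141, 0]
  ],
  "grip": [0, 0, 0, 0, 0]
}}

```text
time: 19.15
eef_pos: [0.6167, 0.0132, 0.1696]
tcp_rot: [0.809, 0.531, -0.05, 0.246]
contact_force: [0.8, 0.9, -5.8]
opening: 0.1
```

Request:
{"op": "send_rows", "data": {
  "translation": [
    [0.025, -0.025, -0.125],
    [0.025, -0.025, -0.125],
    [0.025, -0.025, -0.125],
    [0, 0, 0],
    [0, 0, 0]
  ],
  "rotation": [
    [-0.142, -0.141, 0],
    [-0.142, -0.141, 0],
    [-0.142, -0.141, 0],
    [0, 0, 0],
    [0, 0, 0]
  ],
  "grip": [0, 0, 0, 0, 0]
}}

```text
time: 19.77
eef_pos: [0.6137, 0.0207, 0.1776]
tcp_rot: [0.803, 0.528, -0.055, 0.27]
contact_force: [-0.3, 0.1, -5.2]
opening: 0.103
```

Run:
```python
from h import *
from plant import ctrl,eyes
s=ctrl.get_state();print(s["time"],s["eef_pos"],s["contact_force"],s["opening"],s["qpos"],np.degrees(np.arccos(-R.from_quat(s["tcp_rot"]).apply([0,0,1])[2])))
im=eyes.read_camera("side")["image"];blobs(im);crop(im,180,150,200,160,4,"pics/g.png")
```

```text
19.775 [0.61369298 0.02074096 0.17756651] [-0.3388382   0.09579247 -5.17443609] 0.10283033317323724 [ 0.07468459  0.17744904  1.88286778 -0.64385765  1.00099777  0.8171833 ] 32.00564424195836
blob [229.5 194.7] [212 190  31  14] 197
blob [259.9 267.2] [247 258  28  20] 116
blob [298.9 282. ] [292 274  17  17] 99
```

View pics/g.png

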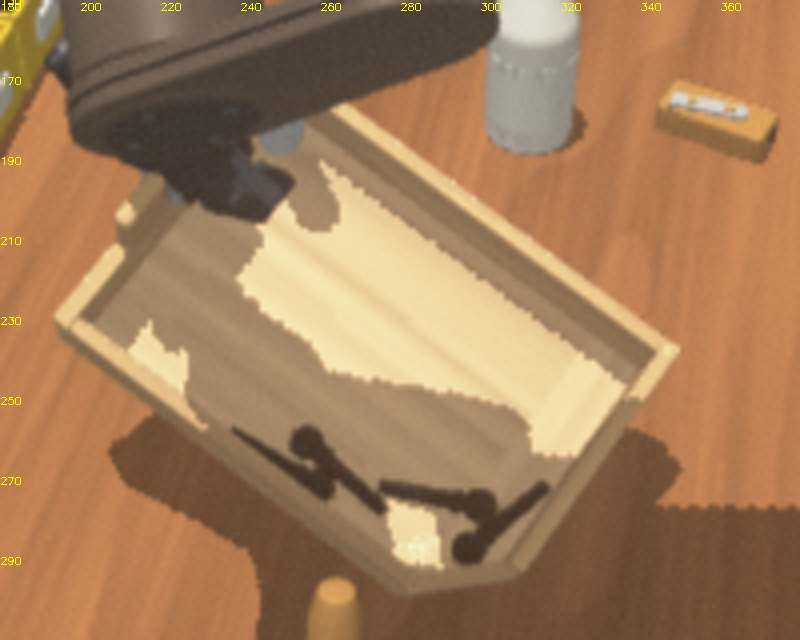

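At 32° all four pegs slid down, but not all the way. One lies along the −x wall with its head at the mouth (crop (468,548)). One is jammed on it (480,500). Two are held up along the +y wall (310,440) and (330,490). I'll raise the lug further and jiggle gently to free the jam.

Request:
{"op": "send_rows", "data": {
  "translation": [
    [0, -0.051, -0.205],
    [0, -0.068, -0.274],
    [0, -0.068, -0.274],
    [0, -0.051, -0.205],
    [0, 0, 0]
  ],
  "rotation": [
    [-0.3, 0, 0],
    [-0.4, 0, 0],
    [-0.4, 0, 0],
    [-0.3, 0, 0],
    [0, 0, 0]
  ],
  "grip": [0, 0, 0, 0, 0]
}}

```text
time: 20.45
eef_pos: [0.6002, 0.0378, 0.1987]
tcp_rot: [0.785, 0.53, -0.022, 0.319]
contact_force: [-0.2, -0.5, -5.8]
opening: 0.104
```

Run:
```python
from h import *
from plant import ctrl,eyes
s=ctrl.get_state();print(s["time"],s["eef_pos"],s["contact_force"],s["opening"],s["qpos"],np.degrees(np.arccos(-R.from_quat(s["tcp_rot"]).apply([0,0,1])[2])))
im=eyes.read_camera("side")["image"];blobs(im);cv2.imwrite("pics/h0.png",im)
```

```text
20.45 [0.60017893 0.03783547 0.19874285] [-0.15916167 -0.50659786 -5.76102234] 0.1040752777684936 [ 0.12675137  0.09987555  1.95362961 -0.75300629  0.95573902  0.91682135] 37.28158753742117
blob [245.6 195.4] [232 190  33  15] 183
blob [267.1 272.7] [252 262  26  24] 105
blob [298.3 282.7] [283 273  33  18] 159
```

Request:
{"op": "send_rows", "data": {
  "translation": [
    [-0.07, 0, 0.08],
    [0.07, 0, -0.08],
    [-0.07, 0, 0.08],
    [0.07, 0, -0.08],
    [0, 0, 0]
  ],
  "rotation": [
    [0, 0.4, 0],
    [0, -0.4, 0],
    [0, 0.4, 0],
    [0, -0.4, 0],
    [0, 0, 0]
  ],
  "grip": [0, 0, 0, 0, 0]
}}

```text
time: 21.12
eef_pos: [0.6008, 0.0376, 0.1985]
tcp_rot: [0.785, 0.53, -0.023, 0.319]
contact_force: [-0.4, -0.1, -5.6]
opening: 0.101
```

Run:
```python
from h import *
from plant import ctrl,eyes
s=ctrl.get_state();print(s["time"],s["eef_pos"],s["contact_force"],s["opening"])
im=eyes.read_camera("side")["image"];blobs(im);cv2.imwrite("pics/h1.png",im)
```

```text
21.125 [0.60083509 0.03760558 0.19853782] [-0.3543469  -0.11900885 -5.5929607 ] 0.10127828346816392
blob [244.8 195.2] [231 190  30  14] 179
blob [262.5 273.1] [251 265  19  14] 45
blob [272.8 274.4] [267 264  12  24] 63
blob [297.4 283. ] [282 274  32  18] 156
```

```bash
cat >> h.py <<'E'
LV=(down(66.7))  # tool orientation when the tray was level
def floormap(im,s,cam="side",thr=75):
    """dark pixels of the side view cast onto the tilted tray floor (10 mm up, peg mid-height), as a text map in tray mm"""
    Q=R.from_quat(s["tcp_rot"])*LV.inv()*R.from_euler("z",-23.3,degrees=True)
    O=np.array(s["eef_pos"])-Q.apply([.125,0,.0578]);n=Q.apply([0,0,1]);F=O+n*.012
    v,u=np.nonzero(im.max(2)<thr);G=np.zeros((18,26),int)
    for a,b in zip(u,v):
        o,d=ray(cam,(a,b));p=Q.inv().apply(o+d*((F-o)@n)/(d@n)-O)*1e3
        i,j=int((90-p[1])//5),int((p[0]+130)//5)
        if 0<=i<18 and 0<=j<26:G[i,j]+=1
    print("rows y=+90 down, cols x=-130 right; tilt",np.round(np.degrees(np.arccos(n[2])),1),"slope -x,+y",np.round(np.degrees(np.arcsin(Q.apply([[1,0,0],[0,-1,0]])[:,2])),1),"edge z mm",np.round(1e3*(O+Q.apply([[-.13,.05,0],[-.09,.09,0],[-.13,-.09,0]]))[:,2],1))
    for i,g in enumerate(G):print("%4d "%(87-5*i)+"".join(".+#"[min(x,2)] for x in g))
E
python3 - <<'E'
from h import *
from plant import ctrl
s=ctrl.get_state();floormap(cv2.imread("pics/h1.png"),s)
E
```

```text
rows y=+90 down, cols x=-130 right; tilt 37.3 slope -x,+y [28.5 21.9] edge z mm [12.3 16.4 64.6]
  87 ..........................
  82 ..........................
  77 .........#.+#....#.++#+++.
  72 ........##.+###.+#######.#
  67 ........##...###.##.......
  62 .....+..#......###+.......
  57 ....###+#.......+###......
  52 ...+#####........+###.....
  47 ....##+##.................
  42 ....##+#..................
  37 ....####..................
  32 ...#####..................
  27 ...##.##..................
  22 ...#......................
  17 ...#......................
  12 ...#......................
   7 ..........................
   2 ..........................
```

Request:
{"op": "send_rows", "data": {
  "translation": [
    [0, -0.068, -0.274],
    [0, -0.068, -0.274],
    [0, -0.068, -0.274],
    [0, 0.068, 0.274],
    [0, -0.068, -0.274]
  ],
  "rotation": [
    [-0.4, 0, 0],
    [-0.4, 0, 0],
    [-0.4, 0, 0],
    [0.4, 0, 0],
    [-0.4, 0, 0]
  ],
  "grip": [0, 0, 0, 0, 0]
}}

```text
time: 21.8
eef_pos: [0.5884, 0.0509, 0.2155]
tcp_rot: [0.768, 0.53, 0.005, 0.36]
contact_force: [0.9, -0.7, -5.3]
opening: 0.102
```

Request:
{"op": "send_rows", "data": {
  "translation": [
    [0, 0.068, 0.274],
    [0, -0.068, -0.274],
    [0, 0.068, 0.274],
    [0, -0.068, -0.274],
    [0, 0, 0]
  ],
  "rotation": [
    [0.4, 0, 0],
    [-0.4, 0, 0],
    [0.4, 0, 0],
    [-0.4, 0, 0],
    [0, 0, 0]
  ],
  "grip": [0, 0, 0, 0, 0]
}}

```text
time: 22.42
eef_pos: [0.5874, 0.0519, 0.2153]
tcp_rot: [0.767, 0.531, 0.005, 0.359]
contact_force: [-0.5, -0.0, -5.7]
opening: 0.098
```

Run:
```python
from h import *
from plant import ctrl,eyes
s=ctrl.get_state();print(s["time"],s["eef_pos"],s["contact_force"],s["opening"],s["qpos"])
im=eyes.read_camera("side")["image"];cv2.imwrite("pics/h2.png",im);floormap(im,s)
```

```text
22.425 [0.58740376 0.05193133 0.21530111] [-0.4816235  -0.02767996 -5.7019732 ] 0.09753666851956808 [ 0.17298143  0.03873507  2.01235137 -0.85721485  0.92788372  1.01247048]
rows y=+90 down, cols x=-130 right; tilt 42.1 slope -x,+y [33.9 21.9] edge z mm [11.7 19.  64. ]
  87 ..........................
  82 ..........................
  77 .........#.++..+.+#.#++#..
  72 ........##.###++#######.+.
  67 ........#+...#####+.......
  62 ........#......###........
  57 ....###+#.......#####.....
  52 ...+#####........+###.....
  47 ...+####+.........###.....
  42 ....##.#..................
  37 ....####..................
  32 ...+####..................
  27 ...###++..................
  22 ...#......................
  17 ...#......................
  12 ..........................
   7 ..........................
   2 ..........................
```

The last two are wedged against each other. I'll level the +y slope for a moment so they slide straight to the −x wall, then restore it.

Request:
{"op": "send_rows", "data": {
  "translation": [
    [-0.068, 0, 0.082],
    [-0.068, 0, 0.082],
    [-0.068, 0, 0.082],
    [-0.068, 0, 0.082],
    [-0.068, 0, 0.082]
  ],
  "rotation": [
    [0, 0.4, 0],
    [0, 0.4, 0],
    [0, 0.4, 0],
    [0, 0.4, 0],
    [0, 0.4, 0]
  ],
  "grip": [0, 0, 0, 0, 0]
}}

```text
time: 23.1
eef_pos: [0.5885, 0.0366, 0.2092]
tcp_rot: [0.764, 0.56, 0.072, 0.312]
contact_force: [-0.1, -0.9, -5.9]
opening: 0.097
```

Request:
{"op": "send_rows", "data": {
  "translation": [
    [-0.068, 0, 0.082],
    [-0.068, 0, 0.082],
    [-0.068, 0, 0.082],
    [0, 0, 0],
    [0, 0, 0]
  ],
  "rotation": [
    [0, 0.4, 0],
    [0, 0.4, 0],
    [0, 0.4, 0],
    [0, 0, 0],
    [0, 0, 0]
  ],
  "grip": [0, 0, 0, 0, 0]
}}

```text
time: 23.72
eef_pos: [0.5901, 0.0285, 0.2046]
tcp_rot: [0.759, 0.576, 0.111, 0.282]
contact_force: [-0.4, -0.5, -5.5]
opening: 0.102
```

Run:
```python
from h import *
from plant import ctrl,eyes
s=ctrl.get_state();print(s["time"],s["eef_pos"],s["contact_force"],s["opening"],s["qpos"])
im=eyes.read_camera("side")["image"];cv2.imwrite("pics/h3.png",im);floormap(im,s)
```

```text
23.725 [0.59005158 0.02852672 0.20459221] [-0.39250367 -0.45079196 -5.4511085 ] 0.10179837888082527 [ 0.00547476 -0.08063764  2.11388791 -0.53592099  0.63589888  0.63844   ]
rows y=+90 down, cols x=-130 right; tilt 35.3 slope -x,+y [33.8  9. ] edge z mm [ 7.7 23.7 29.5]
  87 ..........................
  82 ..........................
  77 ..........................
  72 ..........................
  67 ..........................
  62 ........#......##.........
  57 ....###+#......+##+#......
  52 ...######.......#####.....
  47 ....#####........+###.....
  42 ...+#####.........##+.....
  37 ...+####+.................
  32 ...+#####.................
  27 ...#####+.................
  22 ...#.+#+..................
  17 ...#......................
  12 ..+#......................
   7 ..##......................
   2 ..+.......................
```

Run:
```python
from h import *
from plant import ctrl,eyes
s=ctrl.get_state()
im=eyes.read_camera("scene")["image"];cv2.imwrite("pics/h3s.png",im);floormap(im,s,"scene",60)
im=eyes.read_camera("side")["image"];floormap(im,s,"side",90)
```

```text
rows y=+90 down, cols x=-130 right; tilt 35.3 slope -x,+y [33.8  9. ] edge z mm [ 7.7 23.7 29.5]
  87 ..........................
  82 ..........................
  77 ..........................
  72 ..........................
  67 ..........................
  62 ..........................
  57 ..........................
  52 ..........................
  47 ..........................
  42 ..........................
  37 ..........................
  32 ..........................
  27 ..........................
  22 ..........................
  17 ..........................
  12 ..........................
   7 ..........................
   2 ..........................
rows y=+90 down, cols x=-130 right; tilt 35.3 slope -x,+y [33.8  9. ] edge z mm [ 7.7 23.7 29.5]
  87 ..........................
  82 ..........................
  77 ..........................
  72 ..........................
  67 ..........................
  62 .......+#.....###.........
  57 ....#####......#####+.....
  52 ...######.......#####.....
  47 ...+#####........####.....
  42 ...+#####.........##+.....
  37 ...######.................
  32 ...######.................
  27 ...######.................
  22 ...#####+.................
  17 ...#+.....................
  12 ..##......................
   7 ..##......................
   2 ..#.......................
```

Run:
```python
from h import *
from plant import ctrl,eyes
s=ctrl.get_state();print(np.round(R.from_quat(s["tcp_rot"]).inv().apply([0,0,.015])/.03,2))
```

```text
[-0.08  0.28 -0.41]
```

Request:
{"op": "send_rows", "data": {
  "translation": [
    [-0.08, 0.28, -0.41],
    [-0.08, 0.28, -0.41],
    [-0.08, 0.28, -0.41],
    [-0.068, 0, 0.082],
    [-0.068, 0, 0.082]
  ],
  "rotation": [
    [0, 0, 0],
    [0, 0, 0],
    [0, 0, 0],
    [0, 0.4, 0],
    [0, 0.4, 0]
  ],
  "grip": [0, 0, 0, 0, 0]
}}

```text
time: 24.5
eef_pos: [0.5918, 0.0232, 0.2484]
tcp_rot: [0.755, 0.585, 0.139, 0.262]
contact_force: [-0.0, 0.4, -6.3]
opening: 0.101
```

Request:
{"op": "send_rows", "data": {
  "translation": [
    [-0.068, 0, 0.082],
    [-0.068, 0, 0.082],
    [-0.068, 0, 0.082],
    [-0.068, 0, 0.082],
    [-0.068, 0, 0.082]
  ],
  "rotation": [
    [0, 0.4, 0],
    [0, 0.4, 0],
    [0, 0.4, 0],
    [0, 0.4, 0],
    [0, 0.4, 0]
  ],
  "grip": [0, 0, 0, 0, 0]
}}

```text
time: 25.12
eef_pos: [0.5956, 0.011, 0.238]
tcp_rot: [0.739, 0.606, 0.204, 0.21]
contact_force: [0.3, 0.4, -5.1]
opening: 0.101
```

Request:
{"op": "send_rows", "data": {
  "translation": [
    [0, 0, 0],
    [0, 0, 0]
  ],
  "rotation": [
    [0, 0, 0],
    [0, 0, 0]
  ],
  "grip": [0, 0]
}}

```text
time: 25.38
eef_pos: [0.5956, 0.0112, 0.2374]
tcp_rot: [0.74, 0.606, 0.203, 0.21]
contact_force: [-0.8, -0.1, -6.5]
opening: 0.106
```

Run:
```python
from h import *
from plant import ctrl,eyes
s=ctrl.get_state();print(s["time"],s["eef_pos"],s["contact_force"],s["opening"],s["qpos"])
im=eyes.read_camera("side")["image"];cv2.imwrite("pics/h4.png",im);floormap(im,s,thr=85)
```

```text
25.375 [0.59561798 0.01117256 0.23740645] [-0.77505373 -0.1216627  -6.5250366 ] 0.10633229402309201 [-0.162479   -0.17454947  2.12737844  0.04629761  0.59589023  0.00595844]
rows y=+90 down, cols x=-130 right; tilt 34.0 slope -x,+y [33.9 -2.7] edge z mm [49.6 73.8 43.1]
  87 ..........................
  82 ..........................
  77 ..........................
  72 ..........................
  67 ..........................
  62 ..........................
  57 ..........................
  52 ....+.....................
  47 ....####.+#+..............
  42 ...#####+##...............
  37 ...#####+##+..............
  32 ...#####+###..............
  27 ...#########..............
  22 ...#+###+###..............
  17 ..+#.....++...............
  12 ..##......................
   7 ..##......................
   2 ..#+......................
```

Freed: a third peg now lies parallel to the −x wall. Restoring the +y slope.

Request:
{"op": "send_rows", "data": {
  "translation": [
    [0.068, 0, -0.082],
    [0.068, 0, -0.082],
    [0.068, 0, -0.082],
    [0.068, 0, -0.082],
    [0.068, 0, -0.082]
  ],
  "rotation": [
    [0, -0.4, 0],
    [0, -0.4, 0],
    [0, -0.4, 0],
    [0, -0.4, 0],
    [0, -0.4, 0]
  ],
  "grip": [0, 0, 0, 0, 0]
}}

```text
time: 26.05
eef_pos: [0.5912, 0.0234, 0.2472]
tcp_rot: [0.755, 0.585, 0.138, 0.262]
contact_force: [0.2, 0.1, -5.3]
opening: 0.099
```

Request:
{"op": "send_rows", "data": {
  "translation": [
    [0.068, 0, -0.082],
    [0.068, 0, -0.082],
    [0.068, 0, -0.082],
    [0.068, 0, -0.082],
    [0.068, 0, -0.082]
  ],
  "rotation": [
    [0, -0.4, 0],
    [0, -0.4, 0],
    [0, -0.4, 0],
    [0, -0.4, 0],
    [0, -0.4, 0]
  ],
  "grip": [0, 0, 0, 0, 0]
}}

```text
time: 26.68
eef_pos: [0.5885, 0.037, 0.2556]
tcp_rot: [0.765, 0.559, 0.073, 0.312]
contact_force: [-0.2, 0.1, -5.7]
opening: 0.102
```

Request:
{"op": "send_rows", "data": {
  "translation": [
    [0.068, 0, -0.082],
    [0.068, 0, -0.082],
    [0.068, 0, -0.082],
    [0, 0, 0],
    [0, 0, 0]
  ],
  "rotation": [
    [0, -0.4, 0],
    [0, -0.4, 0],
    [0, -0.4, 0],
    [0, 0, 0],
    [0, 0, 0]
  ],
  "grip": [0, 0, 0, 0, 0]
}}

```text
time: 27.3
eef_pos: [0.5874, 0.045, 0.2594]
tcp_rot: [0.767, 0.543, 0.033, 0.34]
contact_force: [0.5, 0.2, -5.0]
opening: 0.098
```

Run:
```python
from h import *
from plant import ctrl,eyes
s=ctrl.get_state();print(s["time"],s["eef_pos"],s["contact_force"],s["opening"],s["qpos"])
im=eyes.read_camera("side")["image"];cv2.imwrite("pics/h5.png",im);floormap(im,s,thr=80)
```

```text
27.3 [0.58740119 0.04496768 0.25941216] [ 0.53244224  0.15091359 -5.02028437] 0.09768539168492456 [ 0.13280591 -0.05213874  2.00441047 -0.747471    0.91300346  0.86031414]
rows y=+90 down, cols x=-130 right; tilt 40.0 slope -x,+y [33.9 18.6] edge z mm [ 57.   66.5 101.7]
  87 ..........................
  82 ..........................
  77 ..........................
  72 ........#+#+#####.........
  67 ........#######...........
  62 ........#.##..............
  57 ...+#####.#+..............
  52 ...######.##..............
  47 ...######.#...............
  42 ...+####.###..............
  37 ...#####.###..............
  32 ...#####+###..............
  27 ...#########..............
  22 ...#+.##.##+..............
  17 ..+#......................
  12 ..##......................
   7 ..#+......................
   2 ..#+......................
```

All four now look bunched at the corner. One last bit of +y slope, a pause, then the final look.

Request:
{"op": "send_rows", "data": {
  "translation": [
    [0.068, 0, -0.082],
    [0.034, 0, -0.041],
    [0, 0, 0],
    [0, 0, 0],
    [0, 0, 0]
  ],
  "rotation": [
    [0, -0.4, 0],
    [0, -0.2, 0],
    [0, 0, 0],
    [0, 0, 0],
    [0, 0, 0]
  ],
  "grip": [0, 0, 0, 0, 0]
}}

```text
time: 27.98
eef_pos: [0.587, 0.0489, 0.2612]
tcp_rot: [0.768, 0.534, 0.012, 0.355]
contact_force: [-0.8, -0.0, -5.2]
opening: 0.101
```

Request:
{"op": "send_rows", "data": {
  "translation": [
    [0, 0, 0],
    [0, 0, 0],
    [0, 0, 0],
    [0, 0, 0],
    [0, 0, 0]
  ],
  "rotation": [
    [0, 0, 0],
    [0, 0, 0],
    [0, 0, 0],
    [0, 0, 0],
    [0, 0, 0]
  ],
  "grip": [0, 0, 0, 0, 0]
}}

```text
time: 28.6
eef_pos: [0.587, 0.049, 0.2611]
tcp_rot: [0.768, 0.534, 0.012, 0.355]
contact_force: [0.2, 0.5, -6.0]
opening: 0.101
```

Run:
```python
from h import *
from plant import ctrl,eyes
s=ctrl.get_state();print(s["time"],s["eef_pos"],s["contact_force"],s["opening"],s["dq"])
im=eyes.read_camera("side")["image"];floormap(im,s,thr=80);crop(im,180,180,200,200,3,"pics/k.png")
```

```text
28.6 [0.58697898 0.04901477 0.26110986] [ 0.18761969  0.54348647 -6.04618314] 0.10127555314498125 [ 0.0005945  -0.00061802 -0.00019622 -0.00197386 -0.00013668  0.00019288]
rows y=+90 down, cols x=-130 right; tilt 41.6 slope -x,+y [33.9 21.1] edge z mm [ 57.8  65.7 108.3]
  87 ..........................
  82 ..........................
  77 ..........................
  72 ........###########+......
  67 ........#######...........
  62 .......+#+##..............
  57 ...+##+##.#+..............
  52 ...######.#...............
  47 ...######.#+..............
  42 ...#####++#+..............
  37 ...##+##.###..............
  32 ...#####.###..............
  27 ...#########..............
  22 ...#+##..##...............
  17 ...#......................
  12 ..+#......................
   7 ..##......................
   2 ..........................
```

View pics/k.png

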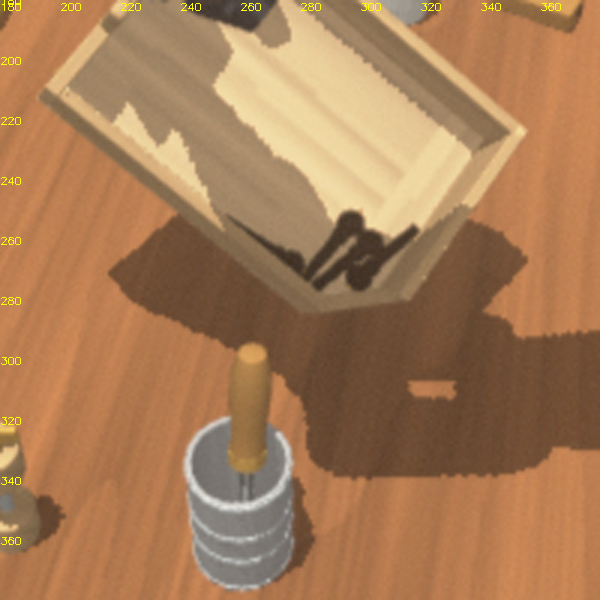

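```bash
python3 -c "
from plant import ticket
print(ticket.sign_off())"
```

```text
the job is handed in; nothing more can be done
None
```

The job is handed in at about 29 s of the 58 s allowed. The arm is still gripping the tray by its lug, tilted about 42° with the pouring corner lowest and all four pegs gathered there.

**Reamer:** I pulled it out of the tube and stood it in the tin. It leans on the tin's rim, and the tin has not moved.

**Pegs:** At 32° the pegs had slid down but two were wedged against each other along the +y wall. I raised the lug further, jiggled the tray, lifted it about 45 mm, briefly reversed the +y slope to free them, and then restored the slope. The fingers never touched the pegs.

**Last checks:**
- **Hold:** the arm is still, with a steady load of about 6 N. The jaws read about 8.6 mm on the 10 mm lug, and the low corner is about 58 mm above the bench.
- **Pegs in the corner:** three lie side by side against the −x wall. The fourth trails along the +y wall with its head in the pile, its centre roughly 45–50 mm from the mouth.
- **Spills and bystanders:** I saw no spilled peg, and nothing in the side views had been knocked. The scene camera could not see the pegs in the tilted tray, and parts of the bench were out of view at the end.

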